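# Set and lock the sliding length stop on a silversmith's bench jig

### The arm

A 7-joint arm with a two-finger parallel gripper is mounted at the origin on the work surface. World frame = base frame: x ahead of the robot, y to its left, z up, the work surface at z = 0. Lengths are in m, angles in rad, forces in N, time in s.
With the tool pointing down it reaches from about 0.4 to 0.85 m from the base axis. Payload 10.4 kg.
Tool frame: the origin (TCP) lies between the finger pads; the fingertips stand manip.tip_extent ahead of it and the grasp point (between the pads) lies 6 mm ahead of it (manip.tip_extent is the distance from the TCP to the fingertips, in m); z points along the fingers, y is the line along which they close (so a half turn about z gives the same grasp; the last joint's range is limited). The gripper opens to 85 mm and grips with 20 to 120 N. Pads are 22 mm wide; open, the fingers measure 114 mm over their backs; the gripper's body (76 mm by 85 mm) begins 54 mm behind the grasp point. The pads swing forward as they close: fully open they stand 13 mm farther back than shut.
Start: joints at [1.169, 0.332, -0.065, 1.46, 0.022, 1.35, -0.088], TCP at [0.231, -0.581, 0.256] pointing down, gripper open.
Joint ranges: [-2.6, 2.6], [-0.5, 2.12], [-1.47, 1.34], [0.16, 2.42], [-1.27, 4.41], [0.06, 2.06], [-2.6, 2.6]. Speed limits (rad/s): [2.22, 2.22, 2.79, 2.79, 3.14, 3.14, 3.14].

### API

Orientations are given as a unit quaternion [x, y, z, w].
In Python, from workcell import get_obs, optics, workorder, manip gives the robot as it stands.
- The arm moves only by the tool jog_arm, never from a script. Its argument "increments" is a list of rows, each a list of 7 numbers: the shift along the tool's x, y, z in m, then the turn, a rotation vector about the tool's x, y, z in rad, then the opening, from -1 (shut) to 1 (fully open). A call has 1 to 5 rows; each row is the pose to reach, as a shift and turn from the pose commanded when the call began, along the tool's axes at that moment; what a row does not reach only later rows make up. A row lasts 1/12 s, in which the tool goes at most 41.7 mm and 7.16 degrees, less where a joint would pass 70% of its speed; a pose out of reach is approached as far as the arm can. A call with a gripper value outside its range is refused whole. The fingers move at their own pace and stop on an object; "grip_force" is the grip in N (left out, the last holds). Time passes only in rows, so rows that repeat a pose let the fingers close. It gives the time, the measured TCP pose, the force, the opening and the grip force at its end, in the units of the state.
- get_obs(): the state, without advancing time (a new reading comes with each control period).
- optics.camera(name): name is "scene" or "top" or "wrist"; returns a dict with "color" (384x512x3 uint8, red, green, blue), "depth" (384x512 float32, m along the optical axis (not along the pixel's ray), 0 where there is no reading), "K" (3x3 intrinsics, pixels), "R" (3x3) and "t" (3): a world point X has camera coordinates R X + t. Camera axes: x right, y down, z forward; pixel columns grow to the right and rows downward; lengths in m; the calibration is good to about 2 mm. A picture is of the moment at which its call begins.
- workorder.hand_in(): hands the job in; it is judged then, once.
The state is a dict: "clock": time; "joint_pos": joint angles; "joint_velocities": joint speeds; "tau": joint torques, N m; "position": TCP position; "ee_rot": TCP orientation; "ft_force": force on the tool from outside, world axes, zero at the start; "torque": the same for the moment, N m; "grip_width": opening from 0.0 (shut) to 1.0 (fully open); "grasp_force": force on a finger pad.
Only numpy, scipy, OpenCV 4.12 (cv2) and the standard library are available. Lean on these libraries where they do the work, as an engineer would, in place of code of your own. Each camera call takes 0.05 s, during which the arm holds its last target. There are 200 camera calls.

### The job

Push the blue sliding stop of the bench jig along its channel so that it drives the silver bar fully home against the fixed end fence, leaving the bar snug between stop and fence with no play to speak of. Then turn the red clamp knob clockwise (seen from above) until it is firmly tight, so that the stop is locked there, and let go. Leave the mug, bottle, tin and hammer alone.

Things in the scene. Friction and masses are not known exactly. Their poses are not given: they have to be found in the camera images.
- bench_stop: Fixed jig: dark steel base 100 x 340 x 20 mm (x, y, z), origin at the centre of its underside on the table, y along its length. On it a channel 32 mm wide between two aluminium rails (10 wide, tops 32 mm above the table), floor 20 mm above the table. At the +y end stands the fixed fence, 100 mm wide (x), 24 thick, top 55 mm above the table, inner face at y = +146 mm.
- fence_face (a point): Middle of the fence's inner face (the face looking to -y), 27 mm above the table; axes as those of the jig.
- stop: Blue sliding stop, a block 84 x 80 mm (x, y), flat top 70 mm and underside 33 mm above the table, with a tongue in the channel. It slides only along the jig's y: about 2.5 N moves it while the knob is loose, as it is at first. Origin at table height below its centre; axes as the jig's. The bar lies between it and the fence, at first with gaps at both ends.
- stop_face (a point): Middle of the stop's front (+y) face, 40 mm in front of its centre, 27 mm above the table: what touches the bar.
- push_face (a point): Middle of the stop's rear (-y) face, 40 mm behind its centre, 60 mm above the table: where it may be pushed. The bar, pushed along, adds some 2 to 4 N; once the bar meets the fence the force rises sharply.
- knob: Clamp knob on the stop's top, turning on a vertical axis through the stop's centre: a red bar 74 x 14 x 26 mm (x, y, z; 86 to 112 mm above the table) on a black hub 38 mm across (78 to 86 mm). Origin on the axis at table height; z up, x along the bar. Clockwise from above tightens; it does not rise or sink. Grip it across its 14 mm width, or push its ends; side force can shift the loose stop.
- knob_grip (a point): On the knob's axis, 102 mm above the table: where to grip. The knob turns freely (steady friction 0.25 N m) for 0.8 to 2.8 rad, a hidden amount, until the clamp bites; then the torque climbs 0.36 N m per rad above the free level: +0.09 N m is just nipped (clamp force 60 N, 0.25 rad past the bite), +0.15 to +0.25 firmly tight; it stays so when let go. More does no harm.
- bar: Loose silver bar 24 x 110 x 14 mm (x, y, z), about 0.4 kg, lying in the channel along the jig's y. Origin at the centre of its underside.
- mug: Steel mug, 72 mm across, 85 mm high, origin under its centre. Bystander.
- bottle: Amber glass bottle, 62 mm across, 160 mm high, origin under its centre. Bystander.
- tin: Round brass tin, 80 mm across, 35 mm high, origin under its centre. Bystander.
- hammer: Hammer, 190 mm long, lying on the table along its x, head to +x. Bystander.
Not all that is in view belongs to the job. There is more than one size of the bar; the job needs the smallest.

How it is judged:
By the outcome, as a careful person would: the job done as asked, in the order asked, and still so for the second after the job is handed in, with the robot touching nothing.
It also fails if it takes over 72 s, if anything falls off the work surface, if the arm or the gripper's body presses on something with over 40 N, if the wrist force passes 120 N, or if a joint passes its speed limit or range.

## Working session

There is one attempt and no reset: what is moved stays moved. The work goes in short steps, Python scripts to look and compute and a tool call to move; the robot and the scene stay as the last step left them, time stands still between calls to the robot, and variables do not carry over. Pictures are saved under pics/ and viewed, at most 10 in all, crops included, and the job is handed in when it is done.

Besides the shell and the picture viewer there is one more tool, called as a command line: name --pt "numbers of a row" for each row, then --argument value for the rest. jog_arm: Moves the arm, as the interface text tells. Its arguments: {"type":"object","properties":{"increments":{"type":"array"},"grip_force":{"type":"number"}},"required":["increments"]}

```bash
mkdir -p pics; ls; python3 - <<'E'
from workcell import get_obs, optics, workorder, manip
import cv2,numpy as np
print(manip.tip_extent, get_obs())
ims=[]
for n in("scene","top"):
    c=optics.camera(n); np.savez(n+".npz",**c); ims.append(c["color"]); print(n,c["K"].round(1).tolist(),c["R"].round(3).tolist(),c["t"].round(3).tolist())
for n,i in zip(("scene","top"),ims): cv2.imwrite(f"pics/{n}1.png",i[:,:,::-1])
E
```

```text
pics
0.025 {'clock': 0.0, 'joint_pos': array([ 1.16939437,  0.33288314, -0.064685  ,  1.46092894,  0.02161974,
        1.34990497, -0.08850923]), 'joint_velocities': array([ 0.00011785, -0.00011872, -0.00091734,  0.00143284,  0.00040454,
       -0.00055233, -0.00060424]), 'tau': array([-1.85635158e-04, -6.25438786e+01,  4.91508131e-02, -3.91611850e+01,
        1.62352889e-02,  9.73721413e-03,  7.58334954e-05]), 'position': array([ 0.23098825, -0.58038753,  0.25551475]), 'ee_rot': array([ 9.82116783e-01,  1.88271385e-01, -1.78408202e-04, -6.91560295e-04]), 'ft_force': array([-0.43218566, -0.27965896, -0.90785428]), 'torque': array([ 0.04291935,  0.01843114, -0.01144791]), 'grasp_force': 0.0, 'grip_width': 0.9992761065030672}
scene [[432.0, 0.0, 250.7], [0.0, 432.0, 192.5], [0.0, 0.0, 1.0]] [[0.567, 0.824, 0.014], [0.683, -0.46, -0.567], [-0.461, 0.331, -0.823]] [-0.305, -0.351, 1.703]
top [[488.6, 0.0, 263.7], [0.0, 488.6, 188.3], [0.0, 0.0, 1.0]] [[-0.009, -1.0, -0.023], [-0.984, 0.013, -0.176], [0.176, 0.021, -0.984]] [0.004, 0.545, 1.365]
```

View pics/scene1.png

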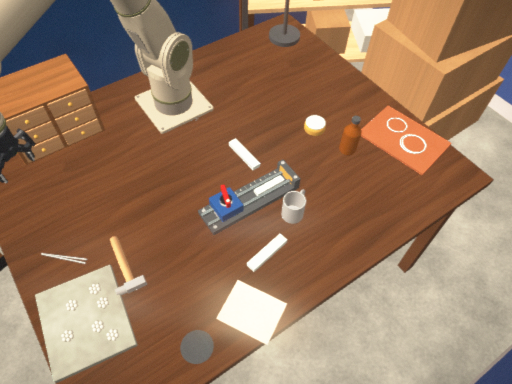

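View pics/top1.png

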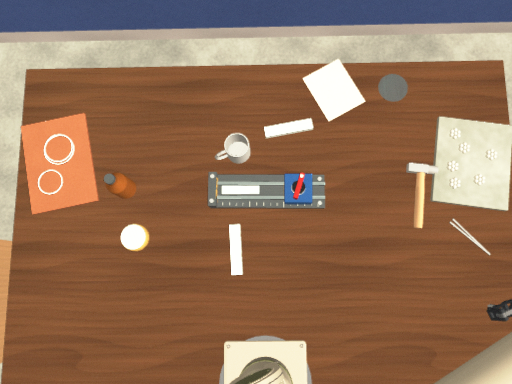

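Top view: the jig lies along world y with its fence on the left (col ~212). The blue stop is at (298,188), the red knob at (298,187), and the silver bar spans cols 220–260, the smallest of the three bars and already in the channel. The mug is at (236,148).

```bash
cat > h.py <<'E'
import numpy as np,cv2
from workcell import get_obs, optics
def cloud(c):
    v,u=np.mgrid[:384,:512]; d=c["depth"]; K=c["K"]
    P=np.stack([(u-K[0,2])/K[0,0]*d,(v-K[1,2])/K[1,1]*d,d],-1)
    return (P-c["t"])@c["R"]
def ray(c,u,v,z):
    r=np.linalg.inv(c["K"])@[u,v,1]; D=c["R"].T@r; o=-c["R"].T@c["t"]
    return o+D*(z-o[2])/D[2]
def mask(c,col):
    h=cv2.cvtColor(c["color"],cv2.COLOR_RGB2HSV).astype(int); H,S,V=h[...,0],h[...,1],h[...,2]
    if col=="blue": m=(abs(H-110)<12)&(S>140)&(V>60)
    if col=="red": m=((H<5)|(H>174))&(S>180)&(V>110)
    return m
def rect(p):
    r=cv2.minAreaRect((p[:,:2]*1000).astype(np.float32)); return np.round(cv2.boxPoints(r),1).tolist(),np.round(r[0],1),np.round(r[1],1),r[2]
E
python3 - <<'E'
from h import *
for n in("top","scene"):
    c=dict(np.load(n+".npz")); P=cloud(c)
    print(n)
    for col in("blue","red"):
        m=mask(c,col)&(abs(P[...,0]-.53)<.2)&(abs(P[...,1])<.25)&(c["depth"]>0)
        p=P[m]; print(col,m.sum(),np.percentile(p[:,2],[5,50,95]).round(3))
        zt=.070 if col=="blue" else np.percentile(p[:,2],80); q=p[abs(p[:,2]-zt)<.008]; print(rect(q))
        vv,uu=np.nonzero(m); print("px",uu.mean(),vv.mean())
    # jig: points 15..65mm
    m=(P[...,2]>.012)&(P[...,2]<.075)&(abs(P[...,0]-.53)<.065)&(abs(P[...,1])<.26); m=cv2.morphologyEx(m.astype(np.uint8),cv2.MORPH_OPEN,np.ones((3,3)))
    k,l,s,_=cv2.connectedComponentsWithStats(m); i=1+s[1:,4].argmax(); print("jig",rect(P[l==i]))
E
```

```text
top
blue 526 [0.065 0.07  0.074]
([[499.1000061035156, -137.1999969482422], [582.0999755859375, -138.6999969482422], [583.4000244140625, -63.900001525878906], [500.3999938964844, -62.5]], array([ 541.3, -100.6]), array([74.7, 83. ]), 88.98820495605469)
px 297.88783269961976 188.6292775665399
red 101 [0.106 0.112 0.116]
([[505.1000061035156, -95.5999984741211], [574.4000244140625, -116.5], [578.4000244140625, -103.4000015258789], [509.0, -82.5]], array([541.7, -99.5]), array([13.6, 72.4]), 73.22884368896484)
px 297.990099009901 187.02970297029702
jig ([[491.1000061035156, -178.89999389648438], [591.7000122070312, -180.3000030517578], [596.4000244140625, 160.89999389648438], [495.70001220703125, 162.1999969482422]], array([543.7,  -9. ]), array([341.2, 100.6]), 89.2176513671875)
scene
blue 329 [0.062 0.069 0.073]
([[503.3999938964844, -139.0], [581.5999755859375, -142.5], [585.2000122070312, -64.4000015258789], [506.8999938964844, -60.79999923706055]], array([ 544.3, -101.7]), array([78.2, 78.3]), 87.41699981689453)
px 224.41033434650456 203.24620060790272
red 81 [0.1   0.111 0.115]
([[508.70001220703125, -96.69999694824219], [576.0999755859375, -118.9000015258789], [580.2000122070312, -106.30000305175781], [512.7999877929688, -84.19999694824219]], array([ 544.4, -101.5]), array([13.2, 71. ]), 71.79888916015625)
px 224.58024691358025 193.60493827160494
jig ([[491.1000061035156, -180.1999969482422], [594.2999877929688, -181.5], [598.4000244140625, 160.3000030517578], [495.20001220703125, 161.60000610351562]], array([544.7,  -9.9]), array([341.8, 103.2]), 89.31385040283203)
```

jog_arm --pt "0.029 -0.017 0 0 0 0 -1" --pt "0.058 -0.034 0 0 0 0 -1" --pt "0.087 -0.05 0 0 0 0 -1" --pt "0.116 -0.067 0 0 0 0 -1" --pt "0.144 -0.083 0 0 0 0 -1" --grip_force 40

```text
clock: 0.52
position: [0.335, -0.4486, 0.256]
ee_rot: [0.982, 0.188, -0.0, -0.0]
ft_force: [-0.8, -0.3, 0.7]
grip_width: 0.3
grasp_force: 0.0
```

jog_arm --pt "0.029 -0.017 0 0 0 0 -1" --pt "0.058 -0.034 0 0 0 0 -1" --pt "0.087 -0.05 0 0 0 0 -1" --pt "0.116 -0.067 0 0 0 0 -1" --pt "0.144 -0.083 0 0 0 0 -1"

```text
clock: 0.93
position: [0.4381, -0.3183, 0.2561]
ee_rot: [0.982, 0.188, -0.0, -0.0]
ft_force: [0.2, -0.3, 0.5]
grip_width: -0.001
grasp_force: 0.0
```

jog_arm --pt "0.029 -0.017 0 0 0 -0.12 -1" --pt "0.058 -0.034 0 0 0 -0.24 -1" --pt "0.087 -0.05 0 0 0 -0.36 -1" --pt "0.116 -0.067 0 0 0 -0.48 -1" --pt "0.144 -0.083 0 0 0 -0.6 -1"

```text
clock: 1.35
position: [0.5411, -0.1879, 0.2561]
ee_rot: [0.881, 0.473, -0.0, -0.0]
ft_force: [0.4, -0.5, 0.1]
grip_width: -0.001
grasp_force: 0.0
```

jog_arm --pt "0 0 0.01 0 0 -0.12 -1" --pt "0 0 0.02 0 0 -0.24 -1" --pt "0 0 0.03 0 0 -0.36 -1" --pt "0 0 0.04 0 0 -0.48 -1" --pt "0 0 0.05 0 0 -0.57 -1"

```text
clock: 1.77
position: [0.5402, -0.1895, 0.2054]
ee_rot: [0.713, 0.702, -0.0, -0.0]
ft_force: [-0.6, 0.1, 0.1]
grip_width: 0.001
grasp_force: 0.0
```

```bash
cat >> h.py <<'E'
from scipy.spatial.transform import Rotation as Ro
def to(x,y,z,yaw):
    """shift and turn in tool axes to reach a tool-down pose, tool y at world yaw"""
    o=get_obs(); R=Ro.from_quat(o["ee_rot"]); s,c=np.sin(yaw),np.cos(yaw)
    T=Ro.from_matrix(np.array([[-s,c,0],[c,s,0],[0,0,-1]]))
    T.as_matrix()
    print("t",o["clock"],"pos",o["position"].round(4),"yaw_y",np.arctan2(*R.as_matrix()[1::-1,1]).round(3),"j",o["joint_pos"].round(2),"F",o["ft_force"].round(1),"M",o["torque"].round(2),"w",round(o["grip_width"],3))
    print("shift",R.inv().apply(np.array([x,y,z])-o["position"]).round(4),"turn",(R.inv()*T).as_rotvec().round(3))
E
python3 -c "
from h import *
to(.5425,-.185,.08,-.0137)"
```

```text
t 1.7667 pos [ 0.5402 -0.1895  0.2054] yaw_y -0.015 j [ 0.69  0.3  -0.51  1.65  0.15  1.24  0.13] F [-0.6  0.1  0.1] M [ 0.01 -0.02 -0.04] w 0.001
shift [0.0045 0.0023 0.1254] turn [-0.001 -0.    -0.002]
```

jog_arm --pt "0 0.002 0.03 0 0 0 -1" --pt "0 0.002 0.06 0 0 0 -1" --pt "0 0.002 0.09 0 0 0 -1" --pt "0 0.002 0.115 0 0 0 -1" --pt "0 0.002 0.125 0 0 0 -1"

```text
clock: 2.18
position: [0.5402, -0.1891, 0.0774]
ee_rot: [0.715, 0.699, -0.001, -0.002]
ft_force: [-0.2, 0.9, -0.0]
grip_width: -0.004
grasp_force: 0.0
```

jog_arm --pt "0.006 0 0 0 0 0 -1" --pt "0.012 0 0 0 0 0 -1" --pt "0.018 0 0 0 0 0 -1" --pt "0.024 0 0 0 0 0 -1" --pt "0.03 0 0 0 0 0 -1"

```text
clock: 2.6
position: [0.544, -0.1589, 0.0828]
ee_rot: [0.715, 0.699, 0.0, 0.001]
ft_force: [0.3, 0.5, 0.0]
grip_width: -0.003
grasp_force: 0.0
```

jog_arm --pt "0.004 0 0 0 0 0 -1" --pt "0.008 0 0 0 0 0 -1" --pt "0.012 0 0 0 0 0 -1" --pt "0.016 0 0 0 0 0 -1" --pt "0.02 0 0 0 0 0 -1"

```text
clock: 3.02
position: [0.5437, -0.1399, 0.0816]
ee_rot: [0.715, 0.699, -0.0, 0.0]
ft_force: [0.7, -3.0, 1.0]
grip_width: 0.002
grasp_force: 1.4
```

jog_arm --pt "0.005 0 0 0 0 0 -1" --pt "0.01 0 0 0 0 0 -1" --pt "0.015 0 0 0 0 0 -1" --pt "0.02 0 0 0 0 0 -1" --pt "0.025 0 0 0 0 0 -1"

```text
clock: 3.43
position: [0.5441, -0.1141, 0.0813]
ee_rot: [0.715, 0.699, -0.0, -0.0]
ft_force: [-0.9, -2.0, 3.2]
grip_width: -0.0
grasp_force: 1.4
```

jog_arm --pt "0.005 0 0 0 0 0 -1" --pt "0.01 0 0 0 0 0 -1" --pt "0.015 0 0 0 0 0 -1" --pt "0.02 0 0 0 0 0 -1" --pt "0.025 0 0 0 0 0 -1"

```text
clock: 3.85
position: [0.5445, -0.0892, 0.0812]
ee_rot: [0.715, 0.699, -0.0, -0.0]
ft_force: [-0.6, -2.5, 2.8]
grip_width: 0.0
grasp_force: 1.4
```

jog_arm --pt "0.003 0 0 0 0 0 -1" --pt "0.006 0 0 0 0 0 -1" --pt "0.009 0 0 0 0 0 -1" --pt "0.011 0 0 0 0 0 -1" --pt "0.012 0 0 0 0 0 -1"

```text
clock: 4.27
position: [0.5448, -0.0779, 0.0812]
ee_rot: [0.715, 0.699, -0.0, 0.0]
ft_force: [-0.9, -4.2, 1.6]
grip_width: -0.003
grasp_force: 2.5
```

```bash
python3 - <<'E'
from h import *
to(.5425,-.07,.08,-.0137)
c=optics.camera("top"); np.savez("top2.npz",**c); P=cloud(c)
for col,z in(("blue",.07),("red",.112)):
    m=mask(c,col)&(abs(P[...,0]-.53)<.2)&(abs(P[...,1])<.25); p=P[m]; print(rect(p[abs(p[:,2]-z)<.008]))
cv2.imwrite("pics/top2.png",cv2.resize(c["color"][140:240,190:340,::-1],None,fx=5,fy=5,interpolation=cv2.INTER_CUBIC))
E
```

```text
t 4.2667 pos [ 0.5448 -0.0779  0.0812] yaw_y -0.022 j [ 0.51  0.39 -0.54  1.82  0.24  0.99 -0.14] F [-0.9 -4.2  1.6] M [-1.11  0.23 -0.01] w -0.003
shift [ 0.0078 -0.0024  0.0012] turn [-0.     0.001 -0.008]
([[500.6000061035156, -42.79999923706055], [583.0999755859375, -43.400001525878906], [583.4000244140625, 10.600000381469727], [501.0, 11.100000381469727]], array([542. , -16.1]), array([53.9, 82.4]), 89.61892700195312)
([[505.70001220703125, -22.5], [559.7000122070312, -37.70000076293945], [563.4000244140625, -24.5], [509.5, -9.300000190734863]], array([534.6, -23.5]), array([13.8, 56. ]), 74.2679443359375)
```

jog_arm --pt "0.002 0 0 0 0 0 -1" --pt "0.004 0 0 0 0 0 -1" --pt "0.006 0 0 0 0 0 -1" --pt "0.007 0 0 0 0 0 -1" --pt "0.008 0 0 0 0 0 -1"

```text
clock: 4.73
position: [0.5449, -0.0702, 0.0812]
ee_rot: [0.715, 0.699, -0.0, 0.0]
ft_force: [-1.5, -4.3, 2.5]
grip_width: 0.004
grasp_force: 2.6
```

jog_arm --pt "0.001 0 0 0 0 0 -1" --pt "0.002 0 0 0 0 0 -1" --pt "0.002 0 0 0 0 0 -1" --pt "0.003 0 0 0 0 0 -1" --pt "0.003 0 0 0 0 0 -1"

```text
clock: 5.15
position: [0.545, -0.0669, 0.0812]
ee_rot: [0.715, 0.699, -0.0, -0.0]
ft_force: [-1.6, -4.1, 1.6]
grip_width: 0.001
grasp_force: 2.4
```

jog_arm --pt "0.001 0 0 0 0 0 -1" --pt "0.002 0 0 0 0 0 -1" --pt "0.002 0 0 0 0 0 -1" --pt "0.003 0 0 0 0 0 -1" --pt "0.003 0 0 0 0 0 -1"

```text
clock: 5.57
position: [0.545, -0.0654, 0.0813]
ee_rot: [0.715, 0.699, -0.001, 0.001]
ft_force: [-2.1, -8.7, 1.7]
grip_width: -0.001
grasp_force: 4.5
```

jog_arm --pt "0.0005 0 0 0 0 0 -1" --pt "0.001 0 0 0 0 0 -1" --pt "0.0015 0 0 0 0 0 -1" --pt "0.0015 0 0 0 0 0 -1" --pt "0.0015 0 0 0 0 0 -1"

```text
clock: 5.98
position: [0.545, -0.0654, 0.0813]
ee_rot: [0.716, 0.698, -0.001, 0.001]
ft_force: [-1.2, -13.7, 1.3]
grip_width: 0.002
grasp_force: 6.6
```

jog_arm --pt "-0.03 0 0 0 0 0 -1" --pt "-0.06 0 0 0 0 0 -1" --pt "-0.08 0 -0.02 0 0 0 -1" --pt "-0.1 0 -0.06 0 0 0 -1" --pt "-0.1 0 -0.1 0 0 0 -1"

```text
clock: 6.4
position: [0.5415, -0.1652, 0.1795]
ee_rot: [0.716, 0.698, -0.001, -0.002]
ft_force: [1.2, -0.5, 1.0]
grip_width: -0.002
grasp_force: 0.0
```

jog_arm --pt "0 0 -0.01 0 0 -0.12 0" --pt "0 0 -0.02 0 0 -0.24 0" --pt "0 0 -0.02 0 0 -0.36 0" --pt "0 0 -0.02 0 0 -0.48 0" --pt "0 0 -0.02 0 0 -0.6 0"

```text
clock: 6.82
position: [0.5435, -0.161, 0.2004]
ee_rot: [0.473, 0.881, 0.001, 0.0]
ft_force: [0.3, -0.7, -0.7]
grip_width: 0.502
grasp_force: 0.0
```

jog_arm --pt "0 0 0 0 0 -0.12 0" --pt "0 0 0 0 0 -0.24 0" --pt "0 0 0 0 0 -0.36 0" --pt "0 0 0 0 0 -0.48 0" --pt "0 0 0 0 0 -0.6 0"

```text
clock: 7.23
position: [0.5435, -0.1609, 0.2002]
ee_rot: [0.192, 0.981, 0.001, 0.0]
ft_force: [0.1, -0.5, 0.4]
grip_width: 0.497
grasp_force: 0.0
```

```bash
cat > look.py <<'E'
from h import *
import sys
to(*map(float,sys.argv[2:6]))
for n in("top","scene"):
    c=optics.camera(n); P=cloud(c)
    for col,z in(("blue",.07),("red",.112)):
        m=mask(c,col)&(abs(P[...,0]-.53)<.2)&(abs(P[...,1])<.25); p=P[m]; q=p[abs(p[:,2]-z)<.008]
        print(n,col,rect(q) if len(q)>5 else None)
    a=(slice(140,240),slice(190,340)) if n=="top" else (slice(150,240),slice(185,325))
    cv2.imwrite(f"pics/{n}{sys.argv[1]}.png",cv2.resize(c["color"][a][:,:,::-1],None,fx=5,fy=5,interpolation=cv2.INTER_CUBIC))
E
python3 look.py 3 .544 -.0135 .2 1.27
```

```text
t 7.2333 pos [ 0.5435 -0.1609  0.2002] yaw_y 1.185 j [ 0.79  0.32 -0.7   1.66  0.21  1.24  1.23] F [ 0.1 -0.5  0.4] M [ 0.01 -0.02 -0.02] w 0.497
shift [0.0549 0.1368 0.0004] turn [ 0.002  0.    -0.085]
top blue ([[500.20001220703125, -51.29999923706055], [582.7999877929688, -52.599998474121094], [584.0999755859375, 24.100000381469727], [501.5, 25.399999618530273]], array([542.2, -13.6]), array([76.7, 82.6]), 89.0749740600586)
top red ([[506.79998779296875, -9.399999618530273], [574.5999755859375, -30.299999237060547], [578.5999755859375, -17.399999618530273], [510.70001220703125, 3.5]], array([542.7, -13.4]), array([13.5, 71. ]), 72.89398193359375)
scene blue ([[505.70001220703125, 22.299999237060547], [505.8999938964844, -55.5], [585.9000244140625, -55.29999923706055], [585.7999877929688, 22.5]], array([545.8, -16.5]), array([80.1, 77.8]), 0.11604148894548416)
scene red ([[508.3999938964844, -10.800000190734863], [577.9000244140625, -32.5], [582.0999755859375, -19.100000381469727], [512.5999755859375, 2.5999999046325684]], array([545.2, -14.9]), array([14.1, 72.8]), 72.69557189941406)
```

jog_arm --pt "0.011 0.028 0 0 0 -0.02 0" --pt "0.022 0.055 0 0 0 -0.04 0" --pt "0.033 0.083 0 0 0 -0.06 0" --pt "0.044 0.11 0 0 0 -0.08 0" --pt "0.055 0.137 0 0 0 -0.085 0"

```text
clock: 7.75
position: [0.5446, -0.0124, 0.2003]
ee_rot: [0.155, 0.988, 0.0, 0.0]
ft_force: [1.2, 0.8, -0.1]
grip_width: 0.501
grasp_force: 0.0
```

jog_arm --pt "0 0 0.01 0 0 0 0" --pt "0 0 0.02 0 0 0 0" --pt "0 0 0.03 0 0 0 0" --pt "0 0 0.03 0 0 0 0" --pt "0 0 0.03 0 0 0 0"

```text
clock: 8.17
position: [0.5442, -0.0157, 0.1693]
ee_rot: [0.155, 0.988, -0.0, -0.001]
ft_force: [-0.5, -0.4, -0.7]
grip_width: 0.497
grasp_force: 0.0
```

```bash
python3 -c "
from h import *
to(.544,-.014,.116,1.27)"
```

```text
t 8.1667 pos [ 0.5442 -0.0157  0.1693] yaw_y 1.26 j [ 0.61  0.32 -0.78  1.75  0.24  1.17  1.02] F [-0.5 -0.4 -0.7] M [ 0.05  0.02 -0.05] w 0.497
shift [0.0007 0.0015 0.0533] turn [-0.    -0.002 -0.01 ]
```

jog_arm --pt "0 0.001 0.015 0 0 -0.01 0" --pt "0 0.0015 0.03 0 0 -0.01 0" --pt "0 0.0015 0.045 0 0 -0.01 0" --pt "0 0.0015 0.053 0 0 -0.01 0" --pt "0 0.0015 0.053 0 0 -0.01 0"

```text
clock: 8.58
position: [0.5444, -0.0138, 0.1159]
ee_rot: [0.149, 0.989, -0.0, -0.001]
ft_force: [0.3, -0.5, -0.8]
grip_width: 0.497
grasp_force: 0.0
```

jog_arm --pt "0 0 0 0 0 0 -0.3" --pt "0 0 0 0 0 0 -0.5" --pt "0 0 0 0 0 0 -0.8" --pt "0 0 0 0 0 0 -1" --pt "0 0 0 0 0 0 -1" --grip_force 70

```text
clock: 9.0
position: [0.5453, -0.015, 0.1185]
ee_rot: [0.149, 0.989, -0.001, 0.0]
ft_force: [-5.3, -5.4, 7.7]
grip_width: 0.146
grasp_force: 68.7
```

```bash
python3 -c "
from h import *
to(.544,-.014,.116,1.27)"
```

```text
t 9.0 pos [ 0.5453 -0.015   0.1185] yaw_y 1.271 j [ 0.58  0.38 -0.76  1.8   0.3   1.08  0.99] F [-5.3 -5.4  7.7] M [-1.15  1.05 -0.15] w 0.146
shift [0.0015 0.0005 0.0025] turn [-0.003  0.001  0.001]
```

jog_arm --pt "0 0 0 0 0 0.1 -1" --pt "0 0 0 0 0 0.2 -1" --pt "0 0 0 0 0 0.3 -1" --pt "0 0 0 0 0 0.4 -1" --pt "0 0 0 0 0 0.5 -1"

```text
clock: 9.42
position: [0.5448, -0.0157, 0.1185]
ee_rot: [0.391, 0.92, -0.002, 0.0]
ft_force: [-8.4, -9.0, 9.8]
grip_width: 0.148
grasp_force: 69.1
```

```bash
python3 -c "
from h import *
to(.544,-.014,.116,.77)"
```

```text
t 9.4167 pos [ 0.5448 -0.0157  0.1185] yaw_y 0.766 j [ 0.52  0.36 -0.67  1.8   0.26  1.07  0.52] F [-8.4 -9.   9.8] M [-1.89  1.71  0.37] w 0.148
shift [0.0018 0.0006 0.0025] turn [-0.003  0.002 -0.004]
```

jog_arm --pt "0 0 0 0 0 0.1 -1" --pt "0 0 0 0 0 0.2 -1" --pt "0 0 0 0 0 0.3 -1" --pt "0 0 0 0 0 0.4 -1" --pt "0 0 0 0 0 0.5 -1"

```text
clock: 9.83
position: [0.5441, -0.0162, 0.1185]
ee_rot: [0.607, 0.795, -0.003, 0.0]
ft_force: [-13.7, -10.8, 13.9]
grip_width: 0.149
grasp_force: 69.5
```

```bash
python3 -c "
from h import *
to(.544,-.014,.116,.27)"
```

```text
t 9.8333 pos [ 0.5441 -0.0162  0.1185] yaw_y 0.266 j [ 0.45  0.34 -0.59  1.81  0.22  1.06  0.04] F [-13.7 -10.8  13.9] M [-2.11  2.68  0.33] w 0.149
shift [0.0022 0.0005 0.0025] turn [-0.004  0.004 -0.004]
```

jog_arm --pt "0.001 -0.003 -0.003 0 0 0.1 -1" --pt "0.001 -0.003 -0.003 0 0 0.2 -1" --pt "0.001 -0.003 -0.003 0 0 0.3 -1" --pt "0.001 -0.003 -0.003 0 0 0.4 -1" --pt "0.001 -0.003 -0.003 0 0 0.5 -1"

```text
clock: 10.25
position: [0.5425, -0.0161, 0.1189]
ee_rot: [0.785, 0.62, -0.0, 0.001]
ft_force: [12.3, -9.9, -25.1]
grip_width: 0.141
grasp_force: 74.6
```

```bash
python3 -c "
from h import *
to(.544,-.014,.116,-.23)"
```

```text
t 10.25 pos [ 0.5425 -0.0161  0.1189] yaw_y -0.234 j [ 0.39  0.32 -0.51  1.82  0.18  1.05 -0.43] F [ 12.3  -9.9 -25.1] M [-1.99 -2.43  0.34] w 0.141
shift [0.0024 0.0009 0.0029] turn [ 0.002  0.002 -0.004]
```

jog_arm --pt "0.0003 0.0014 0.002 0 0 0.1 -1" --pt "0.0003 0.0014 0.002 0 0 0.2 -1" --pt "0.0003 0.0014 0.002 0 0 0.3 -1" --pt "0.0003 0.0014 0.002 0 0 0.4 -1" --pt "0.0003 0.0014 0.002 0 0 0.5 -1"

```text
clock: 10.67
position: [0.5421, -0.0157, 0.1187]
ee_rot: [0.914, 0.406, -0.002, 0.001]
ft_force: [-8.9, -9.1, 5.8]
grip_width: 0.141
grasp_force: 78.9
```

```bash
python3 -c "
from h import *
to(.544,-.014,.116,-.73)"
```

```text
t 10.6667 pos [ 0.5421 -0.0157  0.1187] yaw_y -0.734 j [ 0.32  0.31 -0.44  1.82  0.15  1.05 -0.91] F [-8.9 -9.1  5.8] M [-1.58  2.12  0.4 ] w 0.141
shift [0.0025 0.0003 0.0027] turn [ 0.     0.004 -0.004]
```

jog_arm --pt "0 0 0 0 0 0.1 -1" --pt "0 0 0 0 0 0.2 -1" --pt "0 0 0 0 0 0.3 -1" --pt "0 0 0 0 0 0.4 -1" --pt "0 0 0 0 0 0.5 -1"

```text
clock: 11.08
position: [0.5417, -0.015, 0.1187]
ee_rot: [0.986, 0.168, -0.002, 0.001]
ft_force: [-12.1, -8.1, 8.5]
grip_width: 0.14
grasp_force: 79.4
```

```bash
python3 -c "
from h import *
to(.544,-.014,.116,-1.23)"
```

```text
t 11.0833 pos [ 0.5417 -0.015   0.1187] yaw_y -1.233 j [ 0.26  0.3  -0.37  1.82  0.13  1.05 -1.39] F [-12.1  -8.1   8.5] M [-1.07  2.51  0.53] w 0.14
shift [ 0.0025 -0.0001  0.0027] turn [ 0.001  0.005 -0.003]
```

jog_arm --pt "0 0 0 0 0 0.1 -1" --pt "0 0 0 0 0 0.2 -1" --pt "0 0 0 0 0 0.3 -1" --pt "0 0 0 0 0 0.4 -1" --pt "0 0 0 0 0 0.5 -1"

```text
clock: 11.5
position: [0.5416, -0.0141, 0.1189]
ee_rot: [0.997, -0.08, -0.002, 0.001]
ft_force: [-13.1, -3.6, 9.7]
grip_width: 0.138
grasp_force: 79.8
```

```bash
python3 -c "
from h import *
to(.544,-.014,.116,-1.73)"
```

```text
t 11.5 pos [ 0.5416 -0.0141  0.1189] yaw_y -1.732 j [ 0.2   0.29 -0.3   1.82  0.1   1.04 -1.87] F [-13.1  -3.6   9.7] M [-0.59  2.53  0.72] w 0.138
shift [ 0.0023 -0.0005  0.0029] turn [ 0.002  0.003 -0.002]
```

jog_arm --pt "0 0 0 0 0 0 -0.5" --pt "0 0 0 0 0 0 -0.2" --pt "0 0 0 0 0 0 0" --pt "0 0 0 0 0 0 0" --pt "0 0 0 0 0 0 0"

```text
clock: 11.92
position: [0.5437, -0.0128, 0.1185]
ee_rot: [0.997, -0.078, 0.0, -0.0]
ft_force: [0.5, 0.2, -0.2]
grip_width: 0.502
grasp_force: 0.0
```

jog_arm --pt "0 0 -0.015 0 0 0 0" --pt "0 0 -0.04 0 0 0 0" --pt "0 0 -0.08 0 0 0 0" --pt "0 0 -0.11 0 0 0 0" --pt "0 0 -0.13 0 0 0 0"

```text
clock: 12.33
position: [0.5443, -0.0127, 0.2519]
ee_rot: [0.997, -0.078, 0.002, -0.0]
ft_force: [0.1, 0.3, 0.3]
grip_width: 0.502
grasp_force: 0.0
```

```bash
python3 -c "
from h import *
to(.48,-.20,.25,-1.73)"
```

```text
t 12.3333 pos [ 0.5443 -0.0127  0.2519] yaw_y -1.726 j [ 0.21  0.17 -0.31  1.67  0.05  1.3  -1.83] F [0.1 0.3 0.3] M [-0.01 -0.07 -0.03] w 0.502
shift [-0.0345  0.195   0.0016] turn [-0.001 -0.004  0.004]
```

jog_arm --pt "-0.007 0.039 0 0 0 0 0" --pt "-0.014 0.078 0 0 0 0 0" --pt "-0.021 0.117 0 0 0 0 0" --pt "-0.028 0.156 0 0 0 0 0" --pt "-0.034 0.195 0 0 0 0 0"

```text
clock: 12.75
position: [0.4786, -0.2019, 0.2486]
ee_rot: [0.997, -0.078, 0.0, 0.0]
ft_force: [1.0, 0.1, -0.5]
grip_width: 0.502
grasp_force: 0.0
```

```bash
python3 look.py 4 .48 -.20 .25 -1.73
```

```text
t 12.75 pos [ 0.4786 -0.2019  0.2486] yaw_y -1.726 j [ 0.45  0.11 -0.15  1.74  0.02  1.29 -1.43] F [ 1.   0.1 -0.5] M [-0.03 -0.06 -0.02] w 0.502
shift [ 0.0011 -0.0021 -0.0014] turn [ 0.    -0.001  0.004]
top blue ([[500.6000061035156, -51.29999923706055], [583.5, -52.599998474121094], [584.7000122070312, 23.899999618530273], [501.79998779296875, 25.200000762939453]], array([542.6, -13.7]), array([76.5, 82.9]), 89.05973815917969)
top red ([[506.20001220703125, -14.100000381469727], [508.70001220703125, -27.0], [580.7000122070312, -13.300000190734863], [578.2999877929688, -0.5]], array([543.5, -13.7]), array([73.4, 13.1]), 10.728516578674316)
scene blue ([[505.6000061035156, 21.200000762939453], [505.70001220703125, -56.5], [585.2999877929688, -56.400001525878906], [585.2000122070312, 21.299999237060547]], array([545.4, -17.6]), array([79.6, 77.7]), 0.05814109370112419)
scene red ([[507.5, -17.200000762939453], [510.1000061035156, -29.899999618530273], [581.7999877929688, -15.199999809265137], [579.2000122070312, -2.5]], array([544.7, -16.2]), array([73.1, 12.9]), 11.60043716430664)
```

View pics/top4.png

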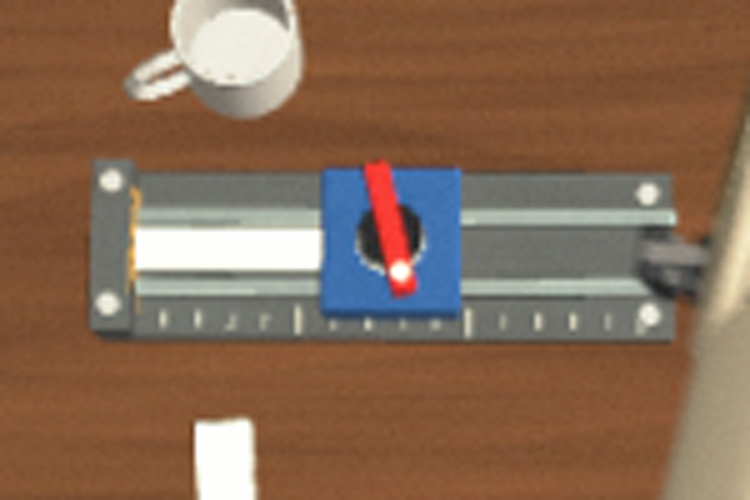

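View pics/scene4.png

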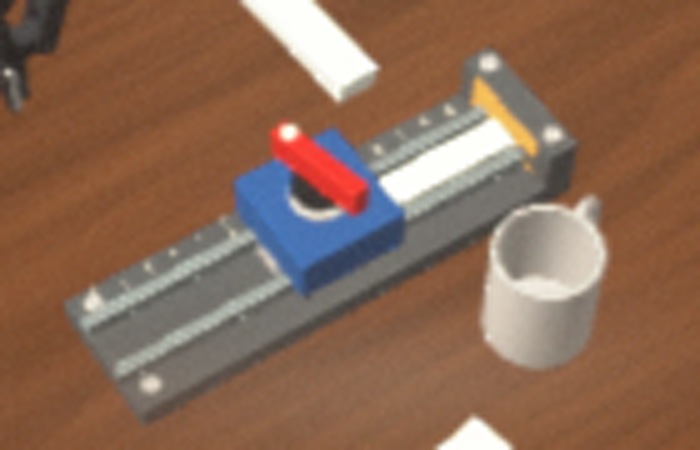

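The top view shows the bar touching the fence (col ~133) and the stop face (col ~322) with no gap. The stop hasn't moved since the push, and the knob has turned about 2.65 rad. The torque climbed by 0.38 N m above the free level, at the slope given for the clamp. The arm is clear and the bystanders were not touched.

```bash
python3 -c "
from workcell import workorder
print(workorder.hand_in())"
```

```text
the job is handed in; nothing more can be done
None
```

The job is handed in, result not reported: the stop was pushed until the bar met the fence with no visible gap, the knob was turned clockwise to about 0.38 N m above its free torque (firmly tight), and the arm let go and moved clear.

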